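# Lock the drawing-tool case

### The job

Lock the wooden tool case: first press its lid fully shut, then swing the steel hasp over its staple until it lies flat on the front deck, and then push the locking pin through the staple's loop until its head is fully home against the guide block. Leave the mug, the dropper bottle and the stapler where they stand.

Things in the scene. Friction and masses are not known exactly. Their poses are not given: they have to be found in the camera images.
- case: plain wooden case, 200 (x) x 270 (y) x 75 mm, fixed to the desk. Origin: centre of its underside; its -x side faces the robot, z up. The rear part of its top (case x -15 to +100 mm) is the lid; the front part (x -100 to -16 mm) is a fixed deck, top at z = 75 mm, level with the shut lid, carrying staple and guide block
- staple_eye (a point): point in the upright steel staple (loop) on the axis of the pin: case (-53, 0, 88) mm. The loop is 13 mm wide inside (along x), 5.5 mm thick in y and stands 26.5 mm above the deck
- guide_mouth (a point): outer mouth of the pin's steel guide block: case (-53, +60, 88) mm. The block stands on the deck from case y = +20 to +60 mm, 34 mm in x at its foot, 16.5 mm above, 21 mm high; its square 10.5 mm bore runs along y, centred 13 mm above the deck
- lid (a joint): lid angle in rad, 0 = shut (a stop), grows as it opens upward. Panel 115 x 270 x 10 mm, hinged along its rear upper edge (case x = +100, z = 75 mm, hinge line along y). A stiff hinge: it stays where it is left; 1 to 4 N downward near its front edge close it
- lid_edge (a point): a free spot on the lid's upper face where it can be pressed: lid's right part (case y = -85 mm), 10 mm behind its front edge
- hasp (a joint): hasp angle in rad relative to the lid: 0 = flat over deck and staple (a stop), pi/2 = upright from the lid, more = leaning back over the lid. Steel leaf 82 mm long from its hinge, 34 mm wide, 3 mm thick. A slot 24 to 52 mm from the hinge passes over the staple; the last 30 mm are solid. Stays where it is left (about 1 N at its tip moves it)
- hasp_hinge (a point): middle of the hasp's hinge line, which runs along the case's y at the lid's front edge; with the lid shut at case (-15, 0, 77) mm
- hasp_tip (a point): middle of the free end of the hasp leaf, 82 mm from its hinge
- pin: loose steel locking pin lying in the guide bore along the case's y: shaft 8 mm thick, 80 mm long, round tip; head a disc 18 mm across, 10 mm thick. Origin on its axis where shaft meets head; its +y points out of the head, away from the staple. Home when the head meets the guide block (origin at case y = +60 mm), its tip then 20 mm beyond the staple
- pin_head (a point): centre of the outer face of the pin's head, 10 mm from the pin's origin along +y. The pin starts drawn out 42 to 54 mm towards the case's +y; with 1.2 mm play in the bore its head sags a few mm. It slides easily (about 1 N), passes 5 mm over the flat hasp and blocks the hasp if pushed in too early
- mug: spotted mug, 82 x 117 x 91 mm, bystander; origin at its underside
- dropper: brown dropper bottle, 33 mm wide, 102 mm high, bystander; origin at its underside
- stapler: blue stapler, 34 x 130 x 47 mm, bystander; origin at its underside

How it is judged:
By the outcome, as a careful person would: the job done as asked, in the order asked, and still so for the second after the job is handed in, with the robot touching nothing.
It also fails if it takes over 48 s, if anything falls off the work surface, if the arm or the gripper's body presses on something with over 40 N, if the wrist force passes 120 N, or if a joint passes its speed limit or range.

### The arm

A 6-joint arm with a two-finger parallel gripper is mounted at the origin on a cart in front of the work surface, level with it; the furniture and walls round the work are solid. World frame = base frame: x ahead of the robot, y to its left, z up, the work surface at z = 0. Lengths are in m, angles in rad, forces in N, time in s.
With the tool pointing down it reaches from about 0.35 to 0.975 m from the base axis. Payload 17.4 kg.
Tool frame: the origin (TCP) lies midway between the tips of the shut fingers; the grasp point (between the pads) lies 19 mm behind it (arm.tcp_to_grasp is the distance from the TCP to the grasp point, in m); z points along the fingers, y is the line along which they close (so a half turn about z gives the same grasp; the last joint's range is limited). The gripper opens to 85 mm and grips with 20 to 120 N. Pads are 22 mm wide; open, the fingers measure 114 mm over their backs; the gripper's body (76 mm by 85 mm) begins 54 mm behind the grasp point. The pads swing forward as they close: fully open they stand 13 mm farther back than shut.
Start: joints at [-1.302, 0.116, 1.442, -0, 1.584, -0.038], TCP at [0.204, -0.643, 0.231] pointing down, gripper open.
Joint ranges: [-2.83, 2.83], [-0.83, 2.19], [0.07, 2.5], [-1.14, 4.28], [0.01, 3], [-2.97, 2.97]. Speed limits (rad/s): [1.89, 1.89, 2.22, 3.14, 3.14, 3.14].

### API

Orientations are given as a unit quaternion [x, y, z, w].
In Python, from rig import arm, cams gives the robot as it stands (arm), with the cameras (cams).
- The arm moves only by the shell command python3 jog.py FILE [FORCE], which reads ROWS from the file FILE. ROWS is one flat JSON list of numbers that holds 1 to 12 rows one after another, with no inner brackets; each row has 5 numbers: dx, dy, dz in fractions of the full range, 1 being 0.5 m, then a turn about the tool's z in shares of pi rad (1.0 is pi rad), then the finger opening in m; each row shifts and turns the commanded pose from where the row before left it, along the tool's axes as they then stand; what a row does not reach is not made up. A row lasts 1/12 s, in which the tool goes at most 0.0417 m and 0.125 rad, less where a joint would pass 70% of its speed; a pose out of reach is approached as far as the arm can. The fingers move at their own pace and stop on an object; FORCE is the grip in N (left out, the last holds). Time passes only in rows, so rows that do not move let the fingers close. It prints the time, the measured TCP pose, the force, the opening and the grip force at its end. No shift or turn number may pass 1 either way. Input that does not fit is refused with a message, and nothing moves.
- arm.read_state(): the state, without advancing time (a new reading comes with each control period).
- cams.camera(name): name is "scene" or "top"; returns the picture (420x560x3 uint8, red, green, blue); there is no depth.
- cams.get_calibration(name): a dict with "camera_matrix" (3x3 intrinsics, pixels), "pose" (4x4, takes a point from camera to world coordinates). Camera axes: x right, y down, z forward; pixel columns grow to the right and rows downward; lengths in m; the calibration is good to about 2 mm. A picture is of the moment at which its call begins. get_calibration takes no time and is no camera call.
- arm.hand_in(): hands the job in; it is judged then, once.
The state is a dict: "clock": time; "joint_positions": joint angles; "qd": joint speeds; "joint_torque": joint torques, N m; "ee_pos": TCP position; "tool_rot": TCP orientation; "force": force on the tool from outside, world axes, zero at the start; "moment": the same for the moment, N m; "opening": finger opening in m; "grasp_force": force on a finger pad.
Only numpy, scipy, OpenCV 4.12 (cv2) and the standard library are available. Lean on these libraries where they do the work, as an engineer would, in place of code of your own. Each camera call takes 0.05 s, during which the arm holds its last target. There are 200 camera calls.

## Working session

There is one attempt and no reset: what is moved stays moved. The work goes in short steps, Python scripts to look and compute and a shell command to move; the robot and the scene stay as the last step left them, time stands still between calls to the robot, and variables do not carry over. Pictures are saved under pics/ and viewed, at most 10 in all, crops included, and the job is handed in when it is done.

```bash
ls; mkdir -p pics; python3 - <<'E'
from rig import arm, cams
import cv2
for n in("scene","top"):
    im=cams.camera(n); cv2.imwrite(f"pics/{n}0.png",im[:,:,::-1])
    c=cams.get_calibration(n); print(n,c["camera_matrix"].round(1).tolist(),c["pose"].round(3).tolist())
s=arm.read_state(); print(s["ee_pos"],s["tool_rot"],s["clock"])
E
```

```text
jog.py
pics
rig.py
scene [[443.2, 0.0, 272.5], [0.0, 443.2, 207.7], [0.0, 0.0, 1.0]] [[-0.427, -0.687, 0.588, -0.066], [-0.904, 0.328, -0.274, 0.277], [-0.005, -0.648, -0.761, 0.879], [0.0, 0.0, 0.0, 1.0]]
top [[395.0, 0.0, 279.8], [0.0, 395.0, 201.4], [0.0, 0.0, 1.0]] [[-0.051, -0.979, 0.2, 0.358], [-0.999, 0.051, -0.006, -0.038], [-0.005, -0.2, -0.98, 1.006], [0.0, 0.0, 0.0, 1.0]]
[ 0.20380586 -0.64332994  0.23066394] [ 9.88255954e-01  1.52806834e-01 -6.21405788e-05 -4.86367888e-04] 0.1
```

View pics/scene0.png

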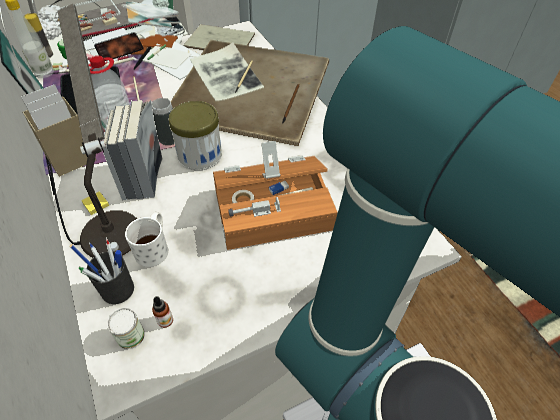

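View pics/top0.png

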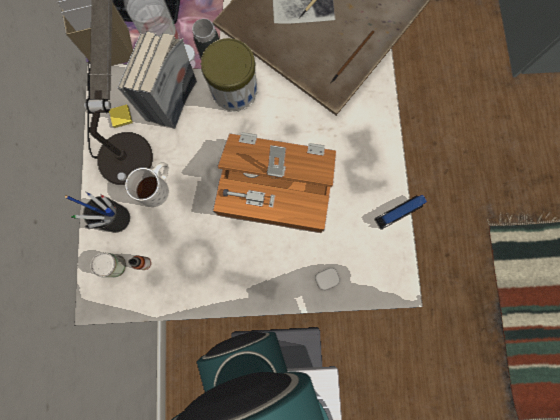

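The scene view shows the case at about (275,205), its lid ajar with the hasp standing up at (270,160) and the pin and guide at (255,207). In the top view the case is at (275,185), with the pin on the left (image left = world +y), the mug at (147,185), the dropper at (140,262) and the stapler at (402,212). I'll enlarge both.

```bash
python3 - <<'E'
import cv2
a=cv2.imread("pics/scene0.png")[135:255,205:345]; b=cv2.imread("pics/top0.png")[125:235,207:347]
cv2.imwrite("pics/c1.png",cv2.resize(a,None,fx=5.6,fy=5,interpolation=2) if 0 else cv2.resize(a,None,fx=5,fy=5,interpolation=2))
cv2.imwrite("pics/c2.png",cv2.resize(b,None,fx=5,fy=5,interpolation=2))
E
```

```text
(no output)
```

View pics/c1.png

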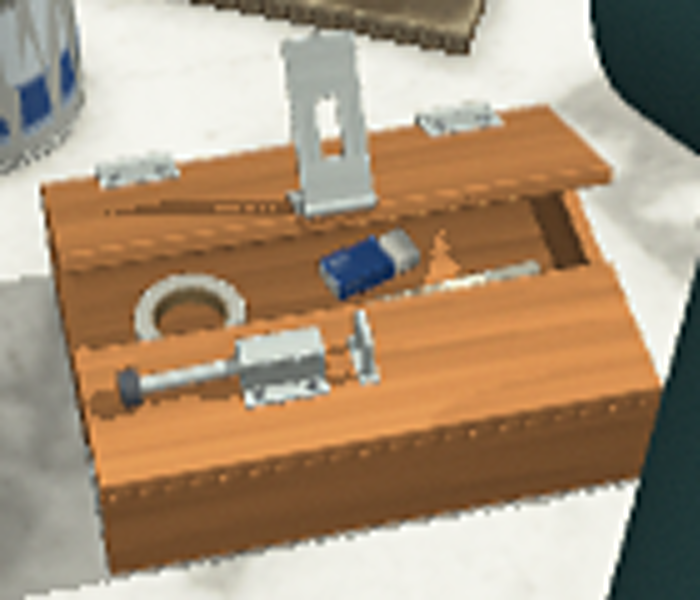

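View pics/c2.png

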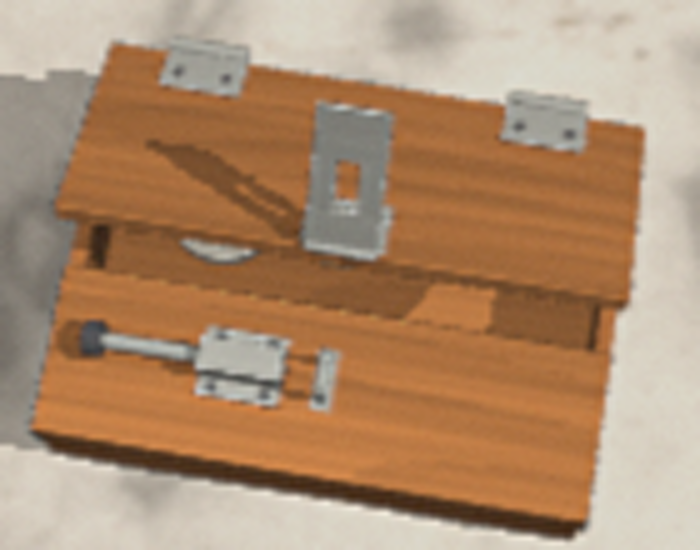

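```bash
cat > geo.py <<'E'
import numpy as np
from rig import arm, cams
cal={n:cams.get_calibration(n) for n in("scene","top")}
def proj(n,P):
    c=cal[n];T=np.linalg.inv(c["pose"]);q=(np.atleast_2d(P)@T[:3,:3].T+T[:3,3])@c["camera_matrix"].T
    return q[:,:2]/q[:,2:]
def lidp(r,y,h,a):  # r forward from hinge, h above surface
    return [100-r*np.cos(a)+h*np.sin(a)*1,y,75+r*np.sin(a)+h*np.cos(a)]
def hasp(l,a,b,y=0):
    H=lidp(115,y,2,a); t=a+b   # dir at t=0: -x ; rotates up
    return [H[0]-l*np.cos(t),y,H[2]+l*np.sin(t)]
def world(p,P):
    x,y,w=p[:3];c,s=np.cos(w),np.sin(w);P=np.atleast_2d(P)/1000.
    return np.c_[x+c*P[:,0]-s*P[:,1],y+s*P[:,0]+c*P[:,1],P[:,2]]
E
cat > fit.py <<'E'
from geo import *
from scipy.optimize import least_squares
def mod(p):
    a,b,d=p[3:6]
    return dict(fl=[-100,135,75],fr=[-100,-135,75],fb=[-100,135,0],rl=[100,135,75],rr=[100,-135,75],
     lfl=lidp(115,135,0,a),lfr=lidp(115,-135,0,a),tip=hasp(82,a,b),hin=hasp(0,a,b),pin=[-53,60+d,86.])
obs={"scene":dict(fl=(97,488),fr=(662,388),fb=(112,573),rl=(42,187),rr=(548,105),lfr=(613,172),tip=(318,38),hin=(335,203),pin=(142,382)),
"top":dict(fl=(33,430),fr=(581,525),rl=(113,43),rr=(643,127),lfl=(57,212),lfr=(630,303),tip=(355,108),hin=(343,253),pin=(103,340))}
off={"scene":(205,135),"top":(207,125)}
def res(p,rep=0):
    m=mod(p);o=[]
    for n in obs:
        e=p[6:8] if n=="scene" else p[8:10]
        for k,v in obs[n].items():
            r=proj(n,world(p,m[k]))[0]+e-((np.array(v)+.5)/5-.5+off[n]); o.append(r)
            if rep: print(n,k,r.round(1))
    return np.r_[np.ravel(o),p[6:]*.7]
s=least_squares(res,[.55,-.03,-.1,.3,1.3,48]+[0]*4,x_scale=[.1,.1,.1,.1,.1,10,1,1,1,1],loss="soft_l1")
p=s.x;print(p.round(4));res(p,1)
for k,v in dict(**mod(p),eye=[-53,0,88],mouth=[-53,60,88],edge=lidp(105,-85,0,p[3])).items(): print(k,np.round(v,0),world(p,v)[0].round(4))
np.save("p.npy",p)
# two-view triangulation checks
import cv2
for k in("fl","fr","rl","rr","tip","hin","pin","lfr"):
    M=[cal[n]["camera_matrix"]@np.linalg.inv(cal[n]["pose"])[:3] for n in obs]
    u=[((np.array(obs[n][k],float)+.5)/5-.5+off[n]).reshape(2,1) for n in obs]
    X=cv2.triangulatePoints(M[0],M[1],u[0],u[1]);print("tri",k,(X[:3]/X[3]).ravel().round(4))
E
python3 fit.py
```

```text
[ 6.03800e-01 -3.51000e-02 -2.23200e-01  4.55800e-01  1.71480e+00
  4.64021e+01 -8.65000e-02 -2.31800e-01 -6.84000e-02  1.04840e+00]
scene fl [ 0.1 -0.2]
scene fr [ 0.4 -0.3]
scene fb [-0.2  1.7]
scene rl [-0.4 -0.7]
scene rr [-0.2 -0.3]
scene lfr [ 0.  -0.6]
scene tip [-0.2 -0.1]
scene hin [0.9 1.3]
scene pin [-0.2  0.3]
top fl [-0.7 -0.1]
top fr [1.2 0.1]
top rl [-0.3 -0.4]
top rr [0.9 0.4]
top lfl [-0.7 -0.9]
top lfr [0.  0.2]
top tip [0.3 0.1]
top hin [-0.5 -0.1]
top pin [0.2 0. ]
fl [-100  135   75] [0.5361 0.1187 0.075 ]
fr [-100 -135   75] [ 0.4764 -0.1446  0.075 ]
fb [-100  135    0] [0.5361 0.1187 0.    ]
rl [100 135  75] [0.7312 0.0744 0.075 ]
rr [ 100 -135   75] [ 0.6714 -0.1889  0.075 ]
lfl [ -3. 135. 126.] [0.6305 0.0972 0.1256]
lfr [  -3. -135.  126.] [ 0.5707 -0.1661  0.1256]
tip [ 44.   0. 195.] [ 0.6466 -0.0448  0.1951]
hin [ -2.   0. 127.] [ 0.6015 -0.0346  0.1274]
pin [-53. 106.  86.] [0.5756 0.0804 0.086 ]
eye [-53   0  88] [ 0.5521 -0.0234  0.088 ]
mouth [-53  60  88] [0.5654 0.0351 0.088 ]
edge [  6. -85. 121.] [ 0.5905 -0.1193  0.1212]
tri fl [0.5339 0.1183 0.077 ]
tri fr [ 0.4735 -0.141   0.0797]
tri rl [0.727  0.0742 0.077 ]
tri rr [ 0.668  -0.1864  0.0789]
tri tip [ 0.6435 -0.0438  0.1983]
tri hin [ 0.5983 -0.0331  0.1355]
tri pin [0.572  0.0808 0.092 ]
tri lfr [ 0.5689 -0.1652  0.1264]
```

Units first: shifts go in shares of 0.5 m and turns go in shares of pi rad. So 0.106 rad is 0.0337.

```bash
echo '[0, 0, 0, 0.0337, 0, 0, 0, 0, 0.0337, 0, 0, 0, 0, 0.0337, 0, 0, 0, 0, 0.0337, 0, 0, 0, 0, 0.0337, 0, 0, 0, 0, 0, 0]' > next.json && python3 jog.py next.json 30
cat > st.py <<'E'
from geo import *
from scipy.spatial.transform import Rotation as R
p=np.load("p.npy");s=arm.read_state();t=s["ee_pos"]-np.r_[p[:2],0];c,k=np.cos(p[2]),np.sin(p[2])
X=R.from_quat(s["tool_rot"]).as_matrix()[:,0]
print("t",round(s["clock"],2),"case mm",(1000*np.r_[c*t[0]+k*t[1],-k*t[0]+c*t[1],t[2]]).round(1),"yaw err",round(np.arctan2(X[1],X[0])-p[2],3),"F",np.round(s["force"],1),"open",round(s["opening"],4),"q",np.round(s["joint_positions"],2))
E
python3 st.py; python3 - <<'E'
from geo import *
p=np.load("p.npy");c=cal["top"];T=c["pose"]
for n,u,z in(("mug",(147,185),.09),("dropper",(140,262),.05),("stapler",(402,212),.04)):
    d=T[:3,:3]@np.linalg.inv(c["camera_matrix"])@[*u,1];X=T[:3,3]+d*(z-T[2,3])/d[2];e=X[:2]-p[:2]
    cc,k=np.cos(p[2]),np.sin(p[2]);print(n,X.round(3),"case",round(cc*e[0]+k*e[1],3),round(-k*e[0]+cc*e[1],3))
E
```

```text
clock: 0.6
ee_pos: [0.2038, -0.6434, 0.2309]
tool_rot: [0.993, -0.114, -0.0, -0.0]
force: [0.1, -0.2, -0.5]
opening: 0.0124
grasp_force: 0.0
t 0.6 case mm [-255.4 -681.7  230.9] yaw err -0.005 F [ 0.1 -0.2 -0.5] open 0.0124 q [-1.3   0.12  1.44 -0.    1.58  0.5 ]
mug [0.601 0.272 0.09 ] case -0.071 0.299
dropper [0.422 0.299 0.05 ] case -0.251 0.285
stapler [ 0.512 -0.344  0.04 ] case -0.021 -0.322
```

To row units: -0.0373 m is -0.0746, 0.0167 m is 0.0334.

```bash
echo '[0.0334, -0.0746, 0, 0, 0, 0.0334, -0.0746, 0, 0, 0, 0.0334, -0.0746, 0, 0, 0, 0.0334, -0.0746, 0, 0, 0, 0.0334, -0.0746, 0, 0, 0, 0.0334, -0.0746, 0, 0, 0, 0.0334, -0.0746, 0, 0, 0, 0.0334, -0.0746, 0, 0, 0, 0.0334, -0.0746, 0, 0, 0, 0.0334, -0.0746, 0, 0, 0, 0.0334, -0.0746, 0, 0, 0, 0.0334, -0.0746, 0, 0, 0]' > next.json && python3 jog.py next.json >/dev/null
echo '[0.0334, -0.0746, 0, 0, 0, 0.0334, -0.0746, 0, 0, 0, 0.0334, -0.0746, 0, 0, 0, 0.0334, -0.0746, 0, 0, 0, 0, 0, 0, 0, 0]' > next.json && python3 jog.py next.json >/dev/null; python3 st.py
```

```text
t 2.02 case mm [ 13.3 -79.5 230.6] yaw err 0.008 F [0.5 0.  0.1] open 0.0001 q [-0.23 -0.02  1.59  0.    1.58  1.55]
```

To row units: 0.035 m is 0.07, 0.015 m is 0.03.

```bash
echo '[0, 0.006, 0.07, 0, 0, 0, 0.004, 0.07, 0, 0, 0, 0, 0.05, 0, 0, 0, 0, 0.03, 0, 0, 0, 0, 0.03, 0, 0, 0, 0, 0.02, 0, 0, 0, 0, 0.02, 0, 0, 0, 0, 0, 0, 0]' > next.json && python3 jog.py next.json >/dev/null; python3 st.py
```

```text
t 2.68 case mm [ 11.6 -90.   85. ] yaw err 0.0 F [-0.9 -0.4  0.3] open 0.0 q [-0.25  0.05  1.75  0.    1.34  1.54]
```

To row units: 0.004 m is 0.008, 0.002 m is 0.004.

```bash
echo '[0, 0, 0.008, 0, 0, 0, 0, 0.008, 0, 0, 0, 0, 0.004, 0, 0, 0, 0, 0, 0, 0]' > next.json && python3 jog.py next.json >/dev/null; python3 st.py;  echo '[0, 0, 0.004, 0, 0, 0, 0, 0, 0, 0]' > next.json && python3 jog.py next.json >/dev/null; python3 st.py
```

```text
t 3.02 case mm [ 12.  -90.   76.3] yaw err 0.0 F [-0.3 -0.3  0.3] open -0.0001 q [-0.25  0.06  1.76  0.    1.32  1.54]
t 3.18 case mm [ 12.1 -90.   75. ] yaw err 0.0 F [-0.6 -1.2  3. ] open 0.0 q [-0.25  0.06  1.76  0.    1.32  1.54]
```

To row units: 0.001 m is 0.002.

```bash
echo '[0, 0, 0.002, 0, 0, 0, 0, 0, 0, 0]' > next.json && python3 jog.py next.json >/dev/null; python3 st.py;  echo '[0, 0, 0.002, 0, 0, 0, 0, 0, 0, 0]' > next.json && python3 jog.py next.json >/dev/null; python3 st.py; echo '[0, 0, -0.07, 0, 0, 0, 0, -0.07, 0, 0, 0, 0, -0.07, 0, 0, 0, 0, 0, 0, 0]' > next.json && python3 jog.py next.json >/dev/null; python3 st.py
python3 - <<'E'
from rig import arm, cams
import cv2,numpy as np
a=cams.camera("scene")[120:255,205:345,::-1]; b=cams.camera("top")[115:235,207:347,::-1]
cv2.imwrite("pics/d1.png",np.hstack([cv2.resize(x,(560,4*len(x)),interpolation=2)[:480,:400] for x in(a,b)]))
E
```

```text
t 3.35 case mm [ 12.2 -90.   74.9] yaw err 0.0 F [-5.5  0.8 13.7] open -0.0001 q [-0.25  0.06  1.76 -0.    1.32  1.54]
t 3.52 case mm [ 12.3 -90.   74.8] yaw err 0.0 F [-10.7   2.2  22.7] open -0.0002 q [-0.25  0.06  1.76 -0.    1.32  1.54]
t 3.85 case mm [ 13.9 -90.  185.2] yaw err 0.0 F [ 0.7 -0.8  1.2] open -0.0001 q [-0.25 -0.01  1.65 -0.    1.5   1.54]
```

View pics/d1.png

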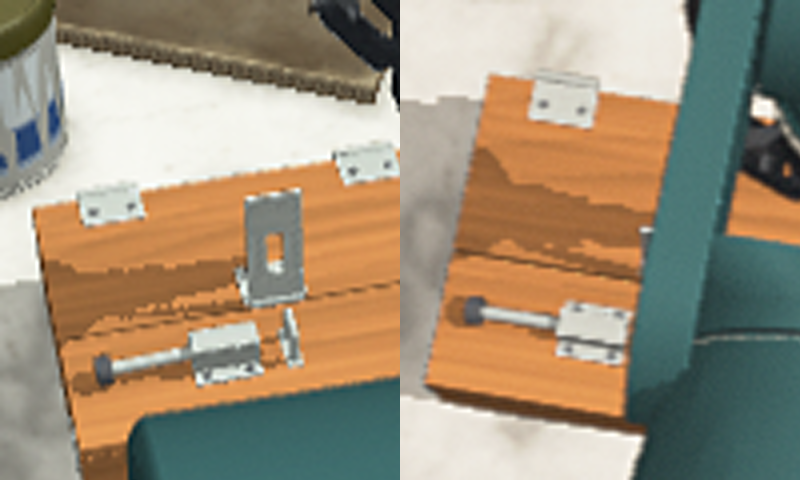

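To row units: -0.03 m is -0.06, 0.02 m is 0.04.

```bash
python3 - <<'E'
from geo import *
p=np.load("p.npy")
for b in(1.5,1.6,1.7,1.8,1.9): print(b,np.round(hasp(82,0,b)),proj("scene",world(p,hasp(82,0,b)))+p[6:8])
E
echo '[0.018, -0.06, 0, 0, 0, 0.018, -0.06, 0, 0, 0, 0.016, -0.06, 0, 0, 0, 0, 0, 0.04, 0, 0, 0, 0, 0.04, 0, 0, 0, 0, 0.04, 0, 0, 0, 0, 0, 0, 0]' > next.json && python3 jog.py next.json >/dev/null; python3 st.py
```

```text
1.5 [-21.   0. 159.] [[274.19420009 172.53823309]]
1.6 [-13.   0. 159.] [[273.4133175  170.01827352]]
1.7 [ -4.   0. 158.] [[272.64405089 167.78411605]]
1.8 [  4.   0. 157.] [[271.89512611 165.85695825]]
1.9 [ 12.   0. 155.] [[271.17471764 164.25327024]]
t 4.53 case mm [ 35.6  -0.  111.3] yaw err 0.0 F [-0.8  0.3 -1.4] open -0.0002 q [-0.11  0.1   1.65  0.    1.39  1.69]
```

To row units: -0.02 m is -0.04, -0.01 m is -0.02.

```bash
echo '[-0.04, 0, -0.02, 0, 0, -0.04, 0, 0, 0, 0, -0.04, 0, 0, 0, 0, -0.04, 0, 0, 0, 0, -0.04, 0, 0, 0, 0, 0, 0, 0, 0, 0]' > next.json && python3 jog.py next.json >/dev/null; python3 st.py
```

```text
t 5.03 case mm [-6.450e+01 -1.000e-01  1.277e+02] yaw err 0.0 F [-0.4  0.1 -1.1] open 0.0001 q [-0.09 -0.13  1.86  0.    1.42  1.71]
```

```bash
cat > look.py <<'E'
import sys,cv2,numpy as np
from rig import arm, cams
a=cams.camera("scene")[120:255,205:345,::-1]; b=cams.camera("top")[115:235,207:347,::-1]
cv2.imwrite(sys.argv[1],np.hstack([cv2.resize(x,(560,4*len(x)),interpolation=2)[:480,:400] for x in(a,b)]))
E
python3 look.py pics/d2.png; python3 st.py
```

```text
t 5.13 case mm [-6.220e+01 -1.000e-01  1.279e+02] yaw err 0.0 F [ 0.  -0.2  0.5] open -0.0001 q [-0.09 -0.13  1.85 -0.    1.42  1.71]
```

View pics/d2.png

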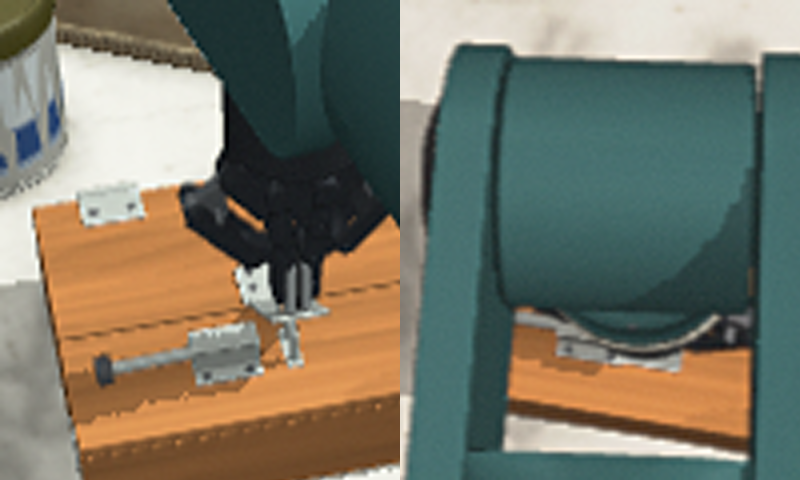

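To row units: 0.012 m is 0.024, -0.006 m is -0.012.

```bash
echo '[0, 0, 0.024, 0, 0, -0.012, 0, 0.008, 0, 0, -0.012, 0, 0.008, 0, 0, 0, 0, 0, 0, 0]' > next.json && python3 jog.py next.json >/dev/null; python3 st.py; echo '[-0.01, 0, 0.012, 0, 0, -0.006, 0, 0.014, 0, 0, 0, 0, 0, 0, 0]' > next.json && python3 jog.py next.json >/dev/null; python3 st.py
```

```text
t 5.47 case mm [-7.540e+01 -1.000e-01  1.056e+02] yaw err -0.0 F [ 0.4 -0.6  0.1] open 0.0001 q [-0.08 -0.14  1.9   0.    1.38  1.71]
t 5.72 case mm [-83.2  -0.1  92.7] yaw err 0.0 F [-0.6 -0.8 -0.5] open 0.0 q [-0.08 -0.15  1.93  0.    1.36  1.71]
```

To row units: 0.006 m is 0.012, 0.004 m is 0.008.

```bash
echo '[0, 0, 0.012, 0, 0, 0, 0, 0.008, 0, 0, 0, 0, 0, 0, 0]' > next.json && python3 jog.py next.json >/dev/null; python3 st.py; echo '[0, 0, 0.006, 0, 0, 0, 0, 0.004, 0, 0, 0, 0, 0, 0, 0]' > next.json && python3 jog.py next.json >/dev/null; python3 st.py
```

```text
t 5.97 case mm [-82.4  -0.1  83.3] yaw err -0.0 F [-0.2  0.1  0.5] open -0.0 q [-0.08 -0.14  1.94 -0.    1.34  1.71]
t 6.22 case mm [-82.2  -0.   78.9] yaw err -0.0 F [-0.5  0.3 -0.4] open 0.0001 q [-0.08 -0.13  1.94  0.    1.33  1.71]
```

To row units: 0.001 m is 0.002.

```bash
echo '[0, 0, 0.002, 0, 0, 0, 0, 0, 0, 0]' > next.json && python3 jog.py next.json >/dev/null; python3 st.py; echo '[0, 0, 0.002, 0, 0, 0, 0, 0, 0, 0]' > next.json && python3 jog.py next.json >/dev/null; python3 st.py
```

```text
t 6.38 case mm [-82.    0.   78.5] yaw err 0.0 F [-0.5 -1.   1.4] open -0.0003 q [-0.08 -0.13  1.94 -0.    1.33  1.71]
t 6.55 case mm [-82.    0.   78.1] yaw err -0.0 F [-5.3 -0.2  8.7] open -0.0002 q [-0.08 -0.13  1.94 -0.    1.33  1.71]
```

To row units: 0.001 m is 0.002.

```bash
echo '[0, 0, 0.002, 0, 0, 0, 0, 0, 0, 0]' > next.json && python3 jog.py next.json >/dev/null; python3 st.py; echo '[0, 0, -0.07, 0, 0, 0, 0, -0.07, 0, 0, 0.02, -0.07, 0, 0, 0, 0.02, -0.07, 0, 0, 0, 0.02, -0.07, 0, 0, 0, 0, -0.08, 0, 0, 0, 0, 0, 0, 0, 0]' > next.json && python3 jog.py next.json >/dev/null; python3 st.py; python3 look.py pics/d3.png
```

```text
t 6.72 case mm [-81.9   0.1  77.8] yaw err 0.0 F [-8.1  1.9 17.1] open 0.0002 q [-0.08 -0.13  1.94  0.    1.33  1.71]
t 7.3 case mm [-52.4 150.1 145.9] yaw err 0.003 F [ 0.8  0.2 -0.1] open 0.0002 q [ 0.16 -0.01  1.72  0.    1.44  1.95]
```

View pics/d3.png

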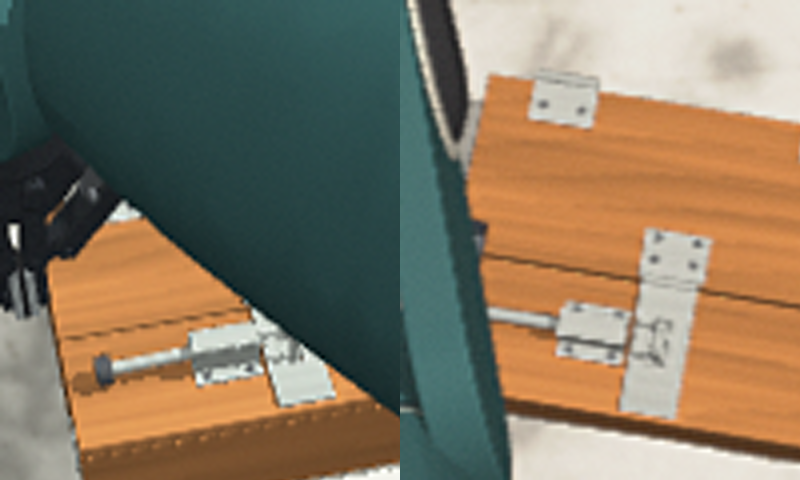

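The lid is shut and the hasp lies flat over the staple (scene half, (300,370)). The pin head is still drawn out at (103,370). Next I push the pin.

To row units: 0.03 m is 0.06, 0.025 m is 0.05.

```bash
echo '[0, 0, 0.06, 0, 0, 0, 0, 0.05, 0, 0, 0, 0, 0.022, 0, 0, 0, 0, 0, 0, 0, 0, 0, 0, 0, 0]' > next.json && python3 jog.py next.json >/dev/null; python3 st.py; echo '[0, 0.02, 0, 0, 0, 0, 0.02, 0, 0, 0, 0, 0.02, 0, 0, 0, 0, 0.01, 0, 0, 0, 0, 0, 0, 0, 0]' > next.json && python3 jog.py next.json >/dev/null; python3 st.py
```

```text
t 7.82 case mm [-52.  144.4  80.8] yaw err -0.001 F [ 0.6  0.1 -0.2] open 0.0003 q [ 0.15  0.03  1.78 -0.    1.33  1.95]
t 8.23 case mm [-51.8 108.7  81.1] yaw err -0.001 F [-0.5  0.   1.1] open -0.0001 q [ 0.1  -0.    1.81 -0.    1.33  1.89]
```

To row units: 0.006 m is 0.012.

```bash
for i in 1; do echo '[0, 0.012, 0, 0, 0, 0, 0.012, 0, 0, 0, 0, 0, 0, 0, 0]' > next.json && python3 jog.py next.json >/dev/null; python3 st.py; echo '[0, 0.01, 0, 0, 0, 0, 0, 0, 0, 0]' > next.json && python3 jog.py next.json >/dev/null; python3 st.py; done
```

```text
t 8.48 case mm [-52.1  97.2  80.4] yaw err -0.0 F [-1.1  0.3 -0.9] open 0.0002 q [ 0.08 -0.01  1.82 -0.    1.33  1.87]
t 8.65 case mm [-52.3  92.3  80.1] yaw err -0.0 F [-0.6  1.   0.2] open 0.0 q [ 0.07 -0.01  1.83 -0.    1.33  1.87]
```

To row units: 0.004 m is 0.008.

```bash
echo '[0, 0.008, 0, 0, 0, 0, 0, 0, 0, 0]' > next.json && python3 jog.py next.json >/dev/null; python3 st.py; echo '[0, 0.006, 0, 0, 0, 0, 0, 0, 0, 0]' > next.json && python3 jog.py next.json >/dev/null; python3 st.py;echo '[0, 0.004, 0, 0, 0, 0, 0, 0, 0, 0]' > next.json && python3 jog.py next.json >/dev/null; python3 st.py; python3 look.py pics/d4.png
```

```text
t 8.82 case mm [-52.2  88.5  80.1] yaw err -0.0 F [ 0.1 -0.2  0. ] open -0.0002 q [ 0.06 -0.02  1.83 -0.    1.33  1.86]
t 8.98 case mm [-52.2  85.7  80.2] yaw err -0.0 F [ 0.9  0.  -0.4] open 0.0002 q [ 0.06 -0.02  1.83 -0.    1.33  1.85]
t 9.15 case mm [-52.1  83.8  80.3] yaw err 0.0 F [-0.1  1.3 -0.7] open 0.0002 q [ 0.06 -0.02  1.83 -0.    1.33  1.85]
```

View pics/d4.png

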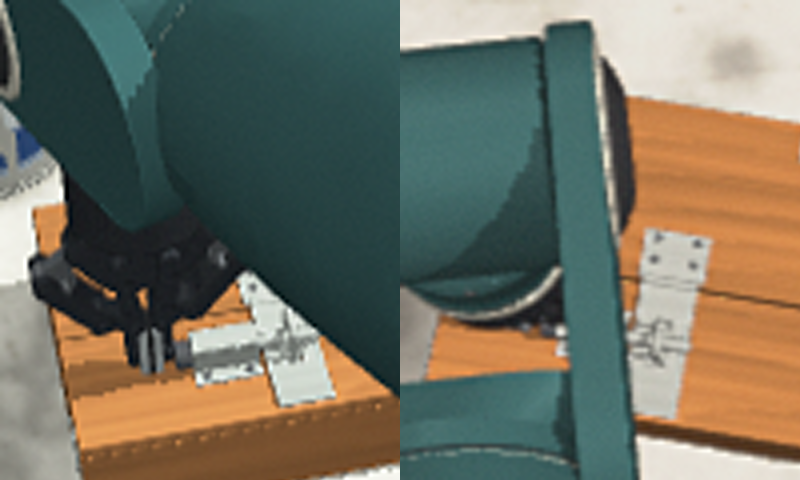

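The pin is sliding in through the staple; its head is at (180,352), with only a small gap to the block at (190,352). I keep pushing.

To row units: 0.002 m is 0.004.

```bash
for i in 1; do echo '[0, 0.004, 0, 0, 0, 0, 0, 0, 0, 0]' > next.json && python3 jog.py next.json >/dev/null; python3 st.py; echo '[0, 0.002, 0, 0, 0, 0, 0, 0, 0, 0]' > next.json && python3 jog.py next.json >/dev/null; python3 st.py;echo '[0, 0.002, 0, 0, 0, 0, 0, 0, 0, 0]' > next.json && python3 jog.py next.json >/dev/null; python3 st.py; done
```

```text
t 9.42 case mm [-52.1  83.1  80.5] yaw err 0.0 F [ 2.6  9.8 -0.9] open -0.0001 q [ 0.05 -0.02  1.83  0.    1.33  1.85]
t 9.58 case mm [-52.2  82.9  80.5] yaw err 0.001 F [ 4.5 16.4 -1.4] open -0.0 q [ 0.05 -0.02  1.83  0.    1.33  1.85]
t 9.75 case mm [-52.2  82.6  80.6] yaw err 0.001 F [ 5.7 23.1 -2.8] open -0.0001 q [ 0.05 -0.02  1.83  0.01  1.33  1.84]
```

To row units: -0.04 m is -0.08, -0.03 m is -0.06.

```bash
echo '[0, -0.03, 0, 0, 0, 0, -0.04, 0, 0, 0, 0, -0.02, -0.04, 0, 0, 0, 0, -0.08, 0, 0, 0, 0, -0.08, 0, 0, 0, -0.06, -0.08, 0, 0, 0.06, -0.06, 0, 0, 0, 0.06, -0.06, 0, 0, 0, 0.06, -0.06, 0, 0, 0, 0, -0.06, 0, 0, 0, 0, 0, 0, 0, 0]' > next.json && python3 jog.py next.json >/dev/null; python3 st.py; python3 - <<'E'
from rig import arm, cams
import cv2,numpy as np
from geo import *
a=cams.camera("scene")[:,:,::-1];b=cams.camera("top")[:,:,::-1]
f=lambda x,w,h,s:cv2.resize(x,(w,h),interpolation=2)
L=f(a[190:260,225:305],400,350,0);Rr=f(b[170:240,207:287],400,350,0)
cv2.imwrite("pics/e.png",np.vstack([np.hstack([L,Rr]),np.hstack([f(a,320,240,0),f(b,320,240,0),np.zeros((240,160,3),np.uint8)])]))
p=np.load("p.npy")
for y in(60,64,70): print(y,[(proj(n,world(p,[-53,y,88]))+e)[0].round(1) for n,e in(("scene",p[6:8]),("top",p[8:10]))])
E
```

```text
t 10.67 case mm [ 36.5 272.5 211.8] yaw err 0.002 F [ 0.1 -1.1 -0.5] open 0.0003 q [0.27 0.25 1.32 0.   1.57 2.06]
60 [array([252.3, 207.4]), array([246.4, 195.7])]
64 [array([250.6, 207.7]), array([244.8, 195.4])]
70 [array([248.1, 208.2]), array([242.3, 195. ])]
```

View pics/e.png

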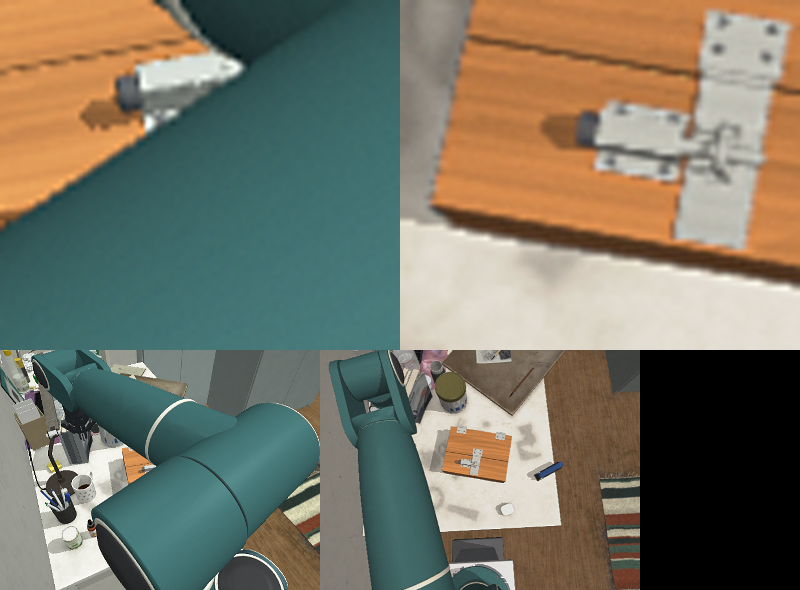

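To row units: 0.03 m is 0.06.

```bash
echo '[0, 0.06, 0, 0, 0, 0, 0.06, 0, 0, 0, 0, 0.06, 0, 0, 0, 0, 0, 0, 0, 0, 0, 0, 0, 0, 0]' > next.json && python3 jog.py next.json >/dev/null; python3 st.py; python3 -c "
from rig import arm, cams;print(arm.hand_in())"
```

```text
t 11.18 case mm [ 36.2 176.2 214.5] yaw err -0.002 F [0.3 0.8 0. ] open -0.0003 q [ 0.15  0.15  1.43 -0.    1.56  1.95]
the job is handed in; nothing more can be done
None
```

I handed the job in at 11.2 s: I pressed the lid shut, laid the hasp flat over its staple, then pushed the pin in until its head sat against the guide block. The mug and stapler still stood in the last picture; the arm partly hid the dropper, which it never went near.

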